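Tip the washed moulds over to drain

TASK

Two tall square steel moulds stand open end up on the drainboard. Without gripping or lifting them, push each one over where it stands, so that it lies on its side on the board with its open mouth over the gutter. Leave the low mould, the jar and the wire basket where they are.

Things in the scene. Friction and masses are not known exactly. Their poses are not given: they have to be found in the camera images.
- drainboard: fixed aluminium drainboard; origin on the table under it, x axis across the board to the gutter, away from the robot (turned up to 0.4 rad). Flat deck, top 25 mm above the table: x -150 to +100 mm, y -220 to +220 mm. Gutter, a dark channel, floor at 6 mm: along the far side, x +100 to +192 mm; outer rim 18 mm high, lower than the deck.
- mould_a: first tall mould: loose empty steel box, 70 x 70 x 150 mm tall, open top, 0.3 to 0.65 kg, its centre 130 to 155 mm short of the gutter, in a row with the others 130 mm apart. Origin: centre of its underside; z to the mouth; x towards the gutter (within 0.15 rad of the board's x), square to its faces. Pushed high up it tips about its lower far edge; leaned past 25 degrees it falls by itself.
- mould_b: second tall mould, the same as the first
- mould_a_foot (a point): middle of the lower edge of the first tall mould on the gutter side (35 mm along its x from its origin), about which it tips
- mould_b_foot (a point): the same point of the second tall mould
- mould_a_mouth (a point): centre of the open mouth of the first tall mould (150 mm along its z from its origin)
- mould_b_mouth (a point): centre of the open mouth of the second tall mould
- low_mould: bystander: low steel mould in the same row, 70 x 70 mm and only 60 mm tall, loose; origin at the centre of its underside, z up
- jar: bystander: glass jar with a steel lid, 70 mm across and 110 mm tall, loose on the table beside one end of the board; origin at the centre of its underside, z up
- basket: bystander: round wire basket, 150 mm across and 100 mm tall, loose on the table beside the other end of the board; origin at the centre of its underside, z up
Mind the look-alikes: they are no part of the job. What is shaped like the mould_b but purple is not meant.

How it is judged:
By the outcome, as a careful person would: the job done as asked, in the order asked, and still so for the second after the job is handed in, with the robot touching nothing.
It also fails if it takes over 42 s, if anything falls off the work surface, if the arm or the gripper's body presses on something with over 40 N, if the wrist force passes 120 N, or if a joint passes its speed limit or range.

ROBOT

A 6-joint arm with a two-finger parallel gripper is mounted at the origin on the work surface. World frame = base frame: x ahead of the robot, y to its left, z up, the work surface at z = 0. Lengths are in m, angles in degrees, forces in N, time in s.
With the tool pointing down it reaches from about 0.275 to 0.75 m from the base axis. Payload 10.2 kg.
Tool frame: the origin (TCP) lies midway between the tips of the shut fingers; the grasp point (between the pads) lies 19 mm behind it; z points along the fingers, y is the direction in which the jaws open and shut (so a half turn about z gives the same grasp; the last joint's range is limited). The gripper opens to 85 mm and grips with 20 to 120 N. Pads are 22 mm wide; open, the fingers measure 114 mm over their backs; the gripper's body (76 mm by 85 mm) begins 54 mm behind the grasp point. The pads swing forward as they close: fully open they stand 13 mm farther back than shut.
Start: joints at [-82.701, 17.928, 85.812, -0, 76.261, -12.8], TCP at [0.18, -0.493, 0.231] pointing down, gripper open.
Joint ranges: [-168.41, 168.41], [-55.51, 124.54], [10.69, 146.95], [-70.63, 250.63], [1, 178], [-165.06, 165.06]. Speed limits (degrees/s): [136.94, 136.94, 172.46, 180, 180, 180].

INTERFACE

Orientations are given as a 3x3 rotation matrix whose columns are the frame's x, y, z axes.
In Python, from workcell import ctrl gives the robot as it stands. The module is installed in compiled form; this text tells all that it offers.
- The arm moves only by the tool servo_tool, never from a script. Its argument "motion" is a list of rows, each an object with "slide": the shift along the tool's x, y, z in mm, a list of three; "dr": the turn, a rotation vector about the tool's x, y, z in degrees, a list of three. A call has 1 to 8 rows; each row shifts and turns the commanded pose from where the row before left it, along the tool's axes as they then stand; what a row does not reach is not made up. A row lasts 1/10 s, in which the tool goes at most 50 mm and 8.59 degrees, less where a joint would pass 70% of its speed; a pose out of reach is approached as far as the arm can. A call is refused whole if a number of a shift passes 50 or a number of a turn 8.59, either way. A call with a gripper value outside its range is refused whole. "hand" is the closure, from 0 (fully open) to 1 (shut), set as the call begins (left out, the last holds). The fingers move at their own pace and stop on an object; the grip force is fixed at half the most. Time passes only in rows, so rows that do not move let the fingers close. It gives the time, the measured TCP pose, the force and the opening at its end, in the units of the state.
- ctrl.get_state(): the state, without advancing time (a new reading comes with each control period).
- ctrl.camera(name): name is "scene" or "top" or "wrist"; returns the picture (420x560x3 uint8, red, green, blue); there is no depth.
- ctrl.get_calibration(name): a dict with "fx", "fy", "cx", "cy" (pixels), "distortion" ([k1, k2, p1, p2, k3] as OpenCV has them; the pictures are not rectified), "R" (3x3) and "t" (3): a world point X has camera coordinates R X + t; the wrist camera has in their place "tool_from_camera" (4x4, takes a point from camera to tool coordinates, whose origin is the TCP and whose axes are the flange's). Camera axes: x right, y down, z forward; pixel columns grow to the right and rows downward; lengths in m; the calibration is good to about 2 mm. A picture is of the moment at which its call begins: read the wrist's pose just before it. get_calibration takes no time and is no camera call.
- ctrl.hand_in(): hands the job in, once; it reports no verdict.
The state is a dict: "t": time; "q": joint angles; "joint_vel": joint speeds; "tau": joint torques, N m; "ee_pos": TCP position; "tcp_rot": TCP orientation; "force": force on the tool from outside, world axes, zero at the start; "moment": the same for the moment, N m; "grip_width": opening from 0.0 (shut) to 1.0 (fully open).
Only numpy, scipy, OpenCV 4.12 (cv2) and the standard library are available. Lean on these libraries where they do the work, as an engineer would, in place of code of your own. Each camera call takes 0.05 s, during which the arm holds its last target.

## Working session

There is one attempt and no reset: what is moved stays moved. The work goes in short steps, Python scripts to look and compute and a tool call to move; the robot and the scene stay as the last step left them, time stands still between calls to the robot, and variables do not carry over. Pictures are saved under pics/ and viewed, and the job is handed in when it is done.

Besides the shell and the picture viewer there is one more tool, called as name(argument=value, ...), one argument or row to a line, values as JSON. servo_tool: Moves the arm, as the interface text tells. Its arguments: {"type":"object","properties":{"motion":{"type":"array","items":{"type":"object","properties":{"slide":{"type":"array","items":{"type":"number"}},"dr":{"type":"array","items":{"type":"number"}}}}},"hand":{"type":"number"}},"required":["motion"]}

```bash
mkdir -p pics; python3 - <<'E'
from workcell import ctrl
import cv2,numpy as np
for n in ["scene","top"]:
    im=ctrl.camera(n); cv2.imwrite(f"pics/{n}0.png",im[:,:,::-1])
    c=ctrl.get_calibration(n); print(n,{k:np.round(np.array(v),4).tolist() for k,v in c.items()})
s=ctrl.get_state(); print(s['t'],s['ee_pos'],np.round(s['tcp_rot'],3).tolist(),s['grip_width'])
E
```

```text
scene {'fx': 465.3929, 'fy': 465.3929, 'cx': 286.221, 'cy': 213.354, 'distortion': [-0.0895, 0.0, 0.0, 0.0, 0.0], 'R': [[-0.8019, 0.5975, 0.0012], [0.3549, 0.478, -0.8035], [-0.4807, -0.6438, -0.5953]], 't': [0.4034, -0.0912, 1.5031]}
top {'fx': 385.9815, 'fy': 385.9815, 'cx': 283.5499, 'cy': 212.8187, 'distortion': [-0.0976, 0.0, 0.0, 0.0, 0.0], 'R': [[0.021, -0.9995, -0.0253], [-0.9972, -0.0191, -0.072], [0.0715, 0.0267, -0.9971]], 't': [0.0317, 0.5523, 1.2069]}
0.1 [ 0.18036565 -0.49281413  0.23078829] [[0.939, 0.344, -0.0], [0.344, -0.939, 0.001], [0.0, -0.001, -1.0]] 0.998563830892604
```

View pics/scene0.png

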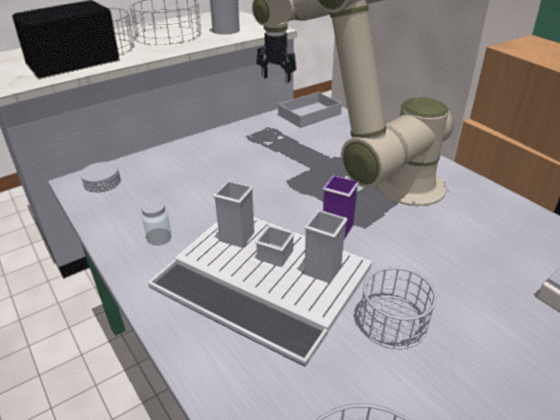

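View pics/top0.png

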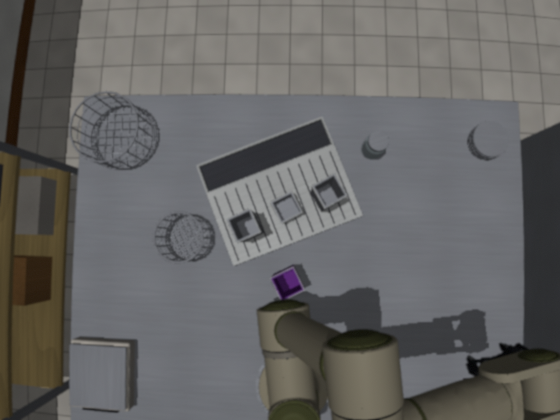

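```bash
python3 - <<'E'
import cv2
a=cv2.imread("pics/top0.png")[105:305,180:400]
cv2.imwrite("pics/topc.png",cv2.resize(a,None,fx=3,fy=3,interpolation=cv2.INTER_CUBIC))
b=cv2.imread("pics/scene0.png")[165:365,140:380]
cv2.imwrite("pics/scenec.png",cv2.resize(b,None,fx=3,fy=3,interpolation=cv2.INTER_CUBIC))
E
```

```text
(no output)
```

View pics/topc.png

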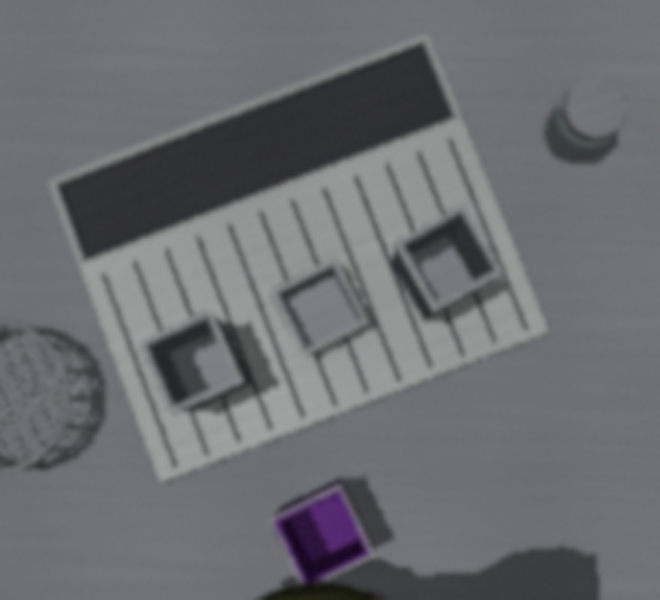

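View pics/scenec.png

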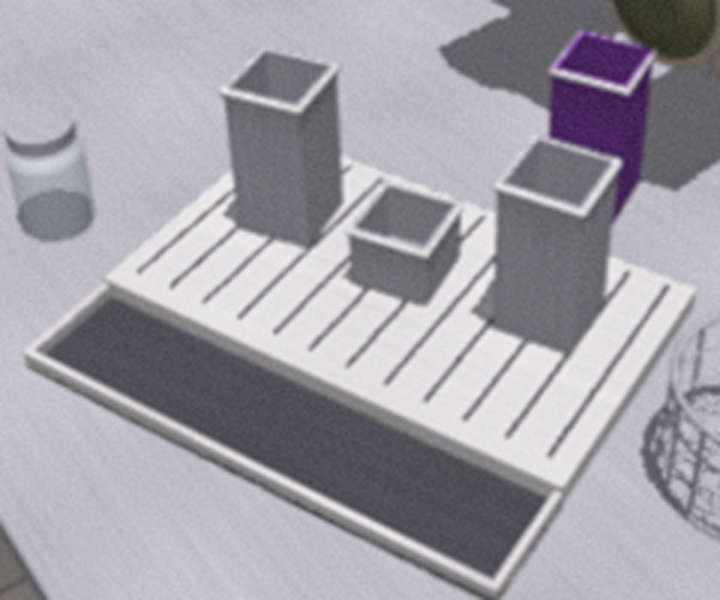

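```bash
cat > h.py <<'E'
from workcell import ctrl
import cv2,numpy as np
def ray(n,uv,z):
    c=ctrl.get_calibration(n);K=np.array([[c['fx'],0,c['cx']],[0,c['fy'],c['cy']],[0,0,1]])
    p=cv2.undistortPoints(np.array(uv,float).reshape(-1,1,2),K,np.array(c['distortion'])).reshape(-1,2)
    R=np.array(c['R']);t=np.array(c['t']);C=-R.T@t
    d=np.c_[p,np.ones(len(p))]@R
    return C+d*((z-C[2])/d[:,2])[:,None]
def tc(l): return np.array(l)/3+[180-.33,105-.33]
def sc(l): return np.array(l)/3+[140-.33,165-.33]
E
python3 - <<'E'
from h import *
np.set_printoptions(precision=4,suppress=True)
b=ray("top",tc([(83,258),(457,117),(548,328),(163,480)]),.025);print("deck",b[:,:2].tolist(),np.linalg.norm(np.diff(b,axis=0),axis=1))
bs=ray("scene",sc([(560,490),(107,280),(695,290)]),.025);print("deck sc",bs[:,:2])
L=ray("top",tc([(148,346),(212,316),(249,382),(184,412)]),.175);print("L",L[:,:2],L.mean(0),np.linalg.norm(np.diff(L,axis=0),axis=1))
R=ray("top",tc([(399,245),(463,211),(500,272),(436,308)]),.175);print("R",R[:,:2],R.mean(0),np.linalg.norm(np.diff(R,axis=0),axis=1))
Ls=ray("scene",sc([(497,182),(545,135),(620,160),(583,213)]),.175);print("Ls",Ls[:,:2],Ls.mean(0),np.linalg.norm(np.diff(Ls,axis=0),axis=1))
Rs=ray("scene",sc([(222,90),(267,51),(339,70),(297,110)]),.175);print("Rs",Rs[:,:2],Rs.mean(0),np.linalg.norm(np.diff(Rs,axis=0),axis=1))
P=ray("top",tc([(276,518),(340,486),(372,552),(308,582)]),.15);print("P",P[:,:2],P.mean(0))
M=ray("top",tc([(278,290),(340,264),(370,320),(314,355)]),.085);print("low",M[:,:2],M.mean(0))
J=ray("top",tc([(597,107)]),.11);print("jar",J)
B=ray("top",tc([(35,398)]),.05);print("basket",B)
for X,n in((L,'L'),(R,'R')):
    for i,j in((0,1),(1,2),(3,2),(0,3)):
        d=X[j]-X[i];print(n,np.degrees(np.arctan2(d[1],d[0])))
d=b[1]-b[0];print("gutter dir",np.degrees(np.arctan2(d[1],d[0])))
E
```

```text
deck [[0.6177784020208859, 0.2888715340029545], [0.7769563446690553, -0.10835504939560059], [0.5522409953961388, -0.20662782462557727], [0.3840914608438403, 0.1957165422803903]] [0.4279 0.2453 0.4361]
deck sc [[ 0.6151  0.2957]
 [ 0.7777 -0.1059]
 [ 0.3845  0.2014]]
L [[0.5174 0.1904]
 [0.5465 0.1314]
 [0.486  0.0955]
 [0.457  0.1551]] [0.5018 0.1431 0.175 ] [0.0658 0.0704 0.0663]
R [[ 0.616  -0.041 ]
 [ 0.6491 -0.1001]
 [ 0.5926 -0.135 ]
 [ 0.5579 -0.0761]] [ 0.6039 -0.0881  0.175 ] [0.0678 0.0664 0.0684]
Ls [[0.5492 0.1336]
 [0.4815 0.1092]
 [0.4562 0.1686]
 [0.5217 0.1999]] [0.5021 0.1528 0.175 ] [0.072  0.0645 0.0726]
Rs [[ 0.6543 -0.0975]
 [ 0.5938 -0.1265]
 [ 0.5605 -0.0648]
 [ 0.6199 -0.0362]] [ 0.6071 -0.0812  0.175 ] [0.0671 0.0701 0.066 ]
P [[ 0.3593  0.069 ]
 [ 0.3907  0.0095]
 [ 0.3297 -0.0217]
 [ 0.3003  0.0377]] [0.345  0.0236 0.15  ]
low [[ 0.581   0.0757]
 [ 0.6085  0.0138]
 [ 0.5525 -0.0174]
 [ 0.5163  0.0381]] [0.5646 0.0276 0.085 ]
jar [[ 0.7683 -0.2401  0.11  ]]
basket [[0.4671 0.3287 0.05  ]]
L -63.74819143168753
L -149.28031044958018
L -64.04054086863101
L -149.66154646236188
R -60.78956136164218
R -148.31407982193036
R -59.55172548074402
R -148.87083449631746
gutter dir -68.16287411634673
```

Candidates: left tall grey (246,225), right tall grey (329,192), the low grey mould (287,207), and the purple look-alike (287,283), all top-view pixels. The two tall grey boxes on the board are the targets. I checked this in the crop: both are tall and on the deck, while the purple one stands on the table. First move: behind the right mould, staying high.

servo_tool(
  motion=[
    {"slide": [42, -20, 0], "dr": [0, 0, -2]},
    {"slide": [42, -20, 0], "dr": [0, 0, -2]},
    {"slide": [42, -20, 0], "dr": [0, 0, -2]},
    {"slide": [42, -20, 0]},
    {"slide": [42, -20, 0]},
    {"slide": [42, -20, 0]},
    {"slide": [42, -20, 0]},
    {"slide": [42, -20, 0]},
  ],
  hand=0.6,
)

```text
invalid input at $.motion[3]: expected keys slide, dr
```

servo_tool(
  motion=[
    {"slide": [42, -20, 0], "dr": [0, 0, -2]},
    {"slide": [42, -20, 0], "dr": [0, 0, -2]},
    {"slide": [42, -20, 0], "dr": [0, 0, -2]},
    {"slide": [42, -20, 0], "dr": [0, 0, 0]},
    {"slide": [42, -20, 0], "dr": [0, 0, 0]},
    {"slide": [42, -20, 0], "dr": [0, 0, 0]},
    {"slide": [42, -20, 0], "dr": [0, 0, 0]},
    {"slide": [42, -20, 0], "dr": [0, 0, 0]},
  ],
  hand=0.6,
)

```text
t: 0.9
ee_pos: [0.4199, -0.2061, 0.2312]
tcp_rot: [[0.898, 0.44, -0.0], [0.44, -0.898, 0.0], [-0.0, -0.0, -1.0]]
force: [0.1, 0.1, 0.9]
grip_width: 0.402
```

```bash
python3 - <<'E'
from workcell import ctrl
import cv2,numpy as np
s=ctrl.get_state();im=ctrl.camera("wrist"); cv2.imwrite("pics/w1.png",im[:,:,::-1])
print(s['t'],s['ee_pos'],np.round(s['tcp_rot'],4).tolist(),s['grip_width'],s['force'])
c=ctrl.get_calibration("wrist"); print({k:np.round(np.array(v),4).tolist() for k,v in c.items()})
E
```

```text
0.9 [ 0.41989718 -0.20611202  0.23119925] [[0.8981, 0.4398, -0.0002], [0.4398, -0.8981, 0.0001], [-0.0001, -0.0002, -1.0]] 0.4016246793148273 [0.10347712 0.0595262  0.94334063]
{'fx': 297.3994, 'fy': 297.3994, 'cx': 276.5844, 'cy': 209.688, 'distortion': [0.0121, 0.0, 0.0, 0.0, 0.0], 'tool_from_camera': [[0.0003, -0.9659, -0.259, 0.0647], [1.0, 0.0002, 0.0002, 0.0006], [-0.0001, -0.259, 0.9659, -0.1426], [0.0, 0.0, 0.0, 1.0]]}
```

View pics/w1.png

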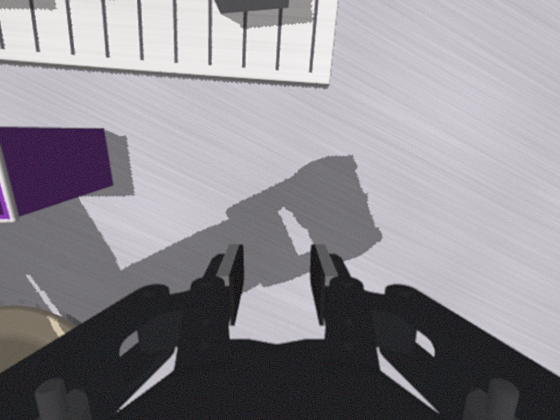

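servo_tool(
  motion=[
    {"slide": [45, -8, 0], "dr": [0, 0, 0]},
    {"slide": [45, -8, 0], "dr": [0, 0, 0]},
    {"slide": [40, -8, 0], "dr": [0, 0, 0]},
    {"slide": [0, 0, 0], "dr": [0, 0, 0]},
  ],
)

```text
t: 1.35
ee_pos: [0.5275, -0.1264, 0.2304]
tcp_rot: [[0.896, 0.444, -0.0], [0.444, -0.896, 0.001], [0.0, -0.001, -1.0]]
force: [-0.9, -0.4, -0.0]
grip_width: 0.397
```

```bash
python3 - <<'E'
from workcell import ctrl
import cv2,numpy as np
s=ctrl.get_state();im=ctrl.camera("wrist"); cv2.imwrite("pics/w2.png",im[:,:,::-1])
np.savez("w2.npz",p=s['ee_pos'],R=s['tcp_rot'])
print(s['t'],s['ee_pos'],s['force'])
E
```

```text
1.35 [ 0.52747717 -0.1263803   0.23044751] [-0.87961487 -0.37034736 -0.03019484]
```

View pics/w2.png

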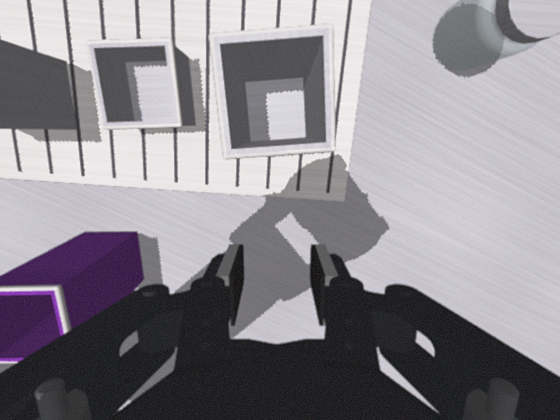

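```bash
cat >> h.py <<'E'
def wray(f,uv,z):
    d0=np.load(f);Rt,p=d0['R'],d0['p']
    c=ctrl.get_calibration("wrist");K=np.array([[c['fx'],0,c['cx']],[0,c['fy'],c['cy']],[0,0,1]])
    q=cv2.undistortPoints(np.array(uv,float).reshape(-1,1,2),K,np.array(c['distortion'])).reshape(-1,2)
    T=np.array(c['tool_from_camera']);W=Rt@T[:3,:3];C=Rt@T[:3,3]+p
    d=np.c_[q,np.ones(len(q))]@W.T
    return C+d*((z-C[2])/d[:,2])[:,None]
def rep(X,f=None):
    X=X[:,:2];print(np.round(X.mean(0),4),[round(float(np.linalg.norm(X[i]-X[i-1])),4) for i in range(4)])
    ang=[]
    for i,j,o in((3,0,0),(2,1,0),(0,1,90),(3,2,90)):
        d=X[j]-X[i];ang.append(float(np.degrees(np.arctan2(d[1],d[0]))+o))
    print(np.round(ang,1),np.mean(ang))
    if f:
        d0=np.load(f);near=(X[2]+X[3])/2-d0['p'][:2];print("near mid in tool",near@d0['R'][:2,:2], "tool yaw",np.degrees(np.arctan2(d0['R'][1,0],d0['R'][0,0])))
E
python3 - <<'E'
from h import *
rep(wray("w2.npz",[(211,35),(333,24),(335,150),(223,158)],.175),"w2.npz")
D=wray("w2.npz",[(0,178),(346,201),(372,0)],.025);print(D)
d=D[1]-D[0];print(np.degrees(np.arctan2(d[1],d[0]))+90)
E
```

```text
[ 0.6041 -0.0883] [0.0722, 0.0723, 0.0728, 0.0737]
[29.2 30.3 30.9 30.4] 30.205200769626494
near mid in tool [0.04941729 0.00204506] tool yaw 26.338313928204453
[[ 0.3929731   0.16680797  0.025     ]
 [ 0.54878291 -0.20938992  0.025     ]
 [ 0.74199982 -0.12846154  0.025     ]]
22.497860018363923
```

servo_tool(
  motion=[
    {"slide": [0, 5, 20], "dr": [0, 0, -3.8]},
    {"slide": [0, 0, 27], "dr": [0, 0, 0]},
    {"slide": [0, 0, 27], "dr": [0, 0, 0]},
    {"slide": [15, 0, 0], "dr": [0, 0, 0]},
    {"slide": [10, 0, 0], "dr": [0, 0, 0]},
    {"slide": [5, 0, 0], "dr": [0, 0, 0]},
    {"slide": [3, 0, 0], "dr": [0, 0, 0]},
    {"slide": [0, 0, 0], "dr": [0, 0, 0]},
  ],
)

```text
t: 2.2
ee_pos: [0.5562, -0.1173, 0.1577]
tcp_rot: [[0.867, 0.499, 0.001], [0.499, -0.867, -0.0], [0.0, 0.001, -1.0]]
force: [1.6, 0.2, 0.0]
grip_width: 0.4
```

servo_tool(
  motion=[
    {"slide": [3, 0, 0], "dr": [0, 0, 0]},
    {"slide": [4, 0, 0], "dr": [0, 0, 0]},
    {"slide": [4, 0, 0], "dr": [0, 0, 0]},
    {"slide": [4, 0, 0], "dr": [0, 0, 0]},
    {"slide": [4, 0, 0], "dr": [0, 0, 0]},
    {"slide": [4, 0, 0], "dr": [0, 0, 0]},
    {"slide": [4, 0, 0], "dr": [0, 0, 0]},
    {"slide": [0, 0, 0], "dr": [0, 0, 0]},
  ],
)

```text
t: 3.0
ee_pos: [0.5799, -0.1035, 0.1572]
tcp_rot: [[0.867, 0.499, 0.0], [0.499, -0.867, 0.0], [0.0, -0.0, -1.0]]
force: [0.1, -0.5, 0.0]
grip_width: 0.402
```

```bash
python3 - <<'E'
from workcell import ctrl
import cv2,numpy as np
s=ctrl.get_state();im=ctrl.camera("scene"); cv2.imwrite("pics/s3.png",cv2.resize(im[165:365,140:380,::-1],None,fx=3,fy=3))
print(s['t'],s['ee_pos'],s['force'])
E
```

```text
3.0 [ 0.57988852 -0.10345301  0.15715681] [ 0.09183625 -0.48126233  0.040675  ]
```

View pics/s3.png

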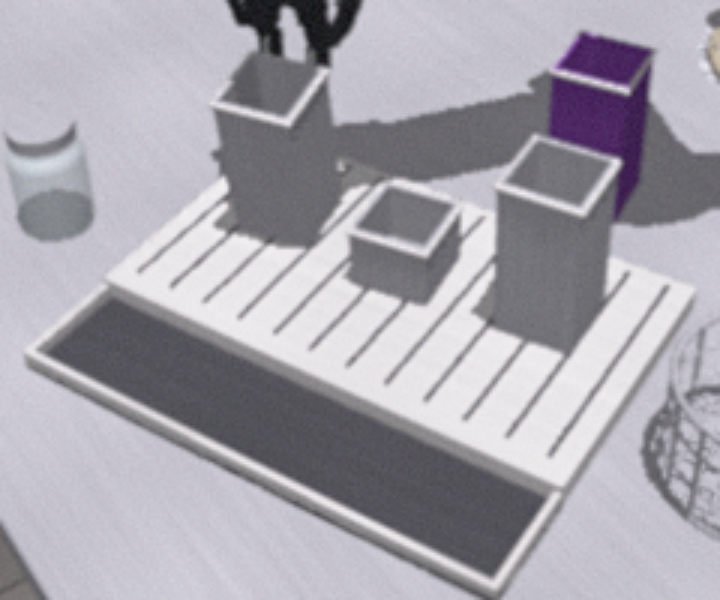

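The right mould is tipping about its foot: the mouth has moved from (280,80) to (270,88) and the base edge is unchanged. I'll keep pushing.

servo_tool(
  motion=[
    {"slide": [4, 0, 0], "dr": [0, 0, 0]},
    {"slide": [4, 0, 0], "dr": [0, 0, 0]},
    {"slide": [4, 0, 0], "dr": [0, 0, 0]},
    {"slide": [4, 0, 0], "dr": [0, 0, 0]},
    {"slide": [4, 0, 0], "dr": [0, 0, 0]},
    {"slide": [4, 0, 0], "dr": [0, 0, 0]},
    {"slide": [4, 0, 0], "dr": [0, 0, 0]},
    {"slide": [4, 0, 0], "dr": [0, 0, 0]},
  ],
)

```text
t: 3.85
ee_pos: [0.6076, -0.0876, 0.1573]
tcp_rot: [[0.867, 0.498, 0.0], [0.498, -0.867, 0.0], [0.0, -0.0, -1.0]]
force: [0.2, 0.3, 0.7]
grip_width: 0.398
```

servo_tool(
  motion=[
    {"slide": [3, 0, 0], "dr": [0, 0, 0]},
    {"slide": [3, 0, 0], "dr": [0, 0, 0]},
    {"slide": [3, 0, 0], "dr": [0, 0, 0]},
    {"slide": [3, 0, 0], "dr": [0, 0, 0]},
    {"slide": [3, 0, 0], "dr": [0, 0, 0]},
    {"slide": [3, 0, 0], "dr": [0, 0, 0]},
    {"slide": [0, 0, 0], "dr": [0, 0, 0]},
    {"slide": [0, 0, 0], "dr": [0, 0, 0]},
  ],
)

```text
t: 4.65
ee_pos: [0.6229, -0.0788, 0.1572]
tcp_rot: [[0.867, 0.499, -0.0], [0.499, -0.867, 0.0], [-0.0, -0.0, -1.0]]
force: [-0.2, 0.3, -0.1]
grip_width: 0.4
```

```bash
python3 - <<'E'
from workcell import ctrl
import cv2,numpy as np
s=ctrl.get_state();im=ctrl.camera("scene"); cv2.imwrite("pics/s4.png",cv2.resize(im[165:365,140:380,::-1],None,fx=3,fy=3))
print(s['t'],s['ee_pos'],s['force'])
E
```

```text
4.65 [ 0.62285619 -0.07875886  0.15721124] [-0.23166542  0.26782707 -0.09786395]
```

View pics/s4.png

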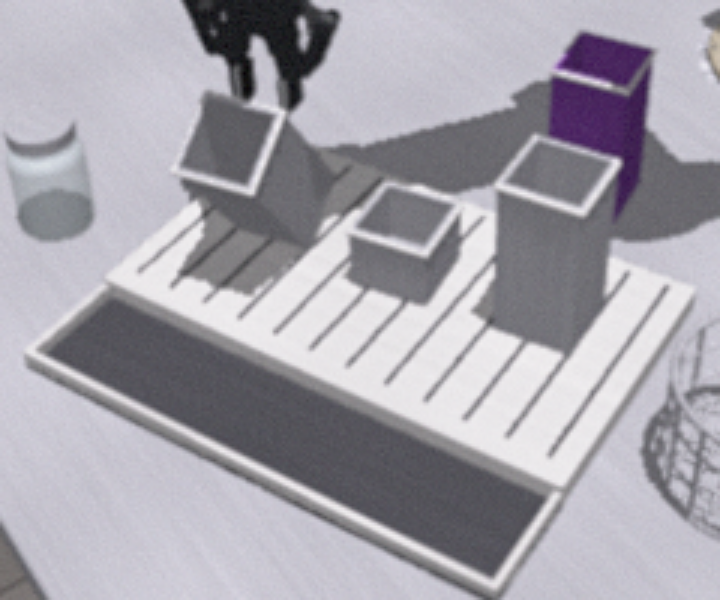

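servo_tool(
  motion=[
    {"slide": [3, 0, 0], "dr": [0, 0, 0]},
    {"slide": [3, 0, 0], "dr": [0, 0, 0]},
    {"slide": [0, 0, 0], "dr": [0, 0, 0]},
    {"slide": [0, 0, 0], "dr": [0, 0, 0]},
  ],
)

```text
t: 5.1
ee_pos: [0.6281, -0.0758, 0.1572]
tcp_rot: [[0.867, 0.499, -0.0], [0.499, -0.867, 0.0], [-0.0, -0.0, -1.0]]
force: [-0.4, 0.0, -0.2]
grip_width: 0.403
```

```bash
python3 - <<'E'
from workcell import ctrl
import cv2,numpy as np
s=ctrl.get_state();im=ctrl.camera("scene"); cv2.imwrite("pics/s5.png",cv2.resize(im[165:365,140:380,::-1],None,fx=3,fy=3))
print(s['t'],s['ee_pos'],s['force'])
E
```

```text
5.1 [ 0.62812249 -0.07575445  0.157216  ] [-0.36169523  0.02937054 -0.22090319]
```

View pics/s5.png

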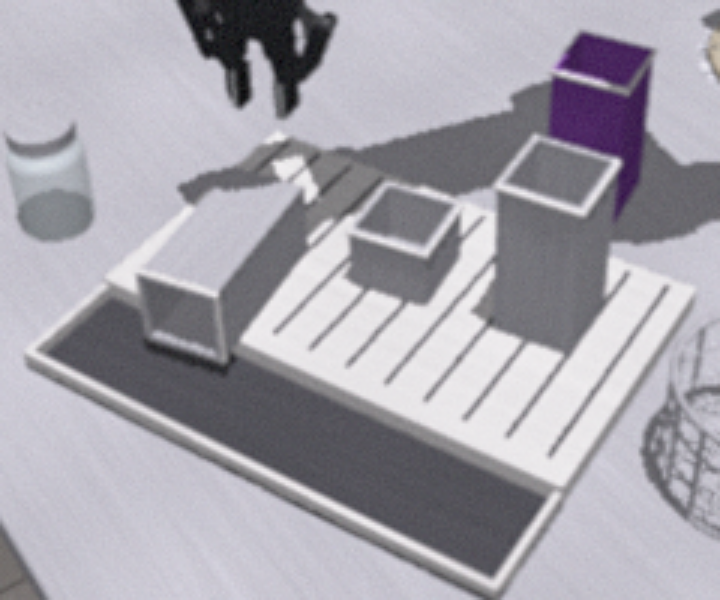

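Right mould lies on the deck with its mouth over the gutter at crop (185,315). Raise and go behind the left mould.

servo_tool(
  motion=[
    {"slide": [-10, 0, -36], "dr": [0, 0, 0]},
    {"slide": [-10, 0, -38], "dr": [0, 0, 0]},
    {"slide": [-15, -42, 0], "dr": [0, 0, 0]},
    {"slide": [-15, -42, 0], "dr": [0, 0, 0]},
    {"slide": [-15, -42, 0], "dr": [0, 0, 0]},
    {"slide": [-15, -42, 0], "dr": [0, 0, 0]},
    {"slide": [-15, -42, 0], "dr": [0, 0, 0]},
    {"slide": [-15, -42, 0], "dr": [0, 0, 0]},
  ],
)

```text
t: 5.95
ee_pos: [0.4055, 0.0887, 0.2314]
tcp_rot: [[0.867, 0.498, 0.001], [0.498, -0.867, 0.0], [0.0, 0.0, -1.0]]
force: [1.0, 0.4, 0.1]
grip_width: 0.399
```

servo_tool(
  motion=[
    {"slide": [0, 0, 0], "dr": [0, 0, 4]},
    {"slide": [0, 0, 0], "dr": [0, 0, 0]},
  ],
)

```text
t: 6.15
ee_pos: [0.4067, 0.0883, 0.2318]
tcp_rot: [[0.899, 0.437, 0.001], [0.437, -0.899, -0.0], [0.001, 0.001, -1.0]]
force: [0.2, -0.4, 1.6]
grip_width: 0.401
```

```bash
python3 - <<'E'
from workcell import ctrl
import cv2,numpy as np
s=ctrl.get_state();im=ctrl.camera("wrist"); cv2.imwrite("pics/w6.png",im[:,:,::-1])
np.savez("w6.npz",p=s['ee_pos'],R=s['tcp_rot'])
print(s['t'],s['ee_pos'],s['force'])
E
```

```text
6.15 [0.40671282 0.08828243 0.23177652] [ 0.24920435 -0.37449274  1.63795137]
```

View pics/w6.png

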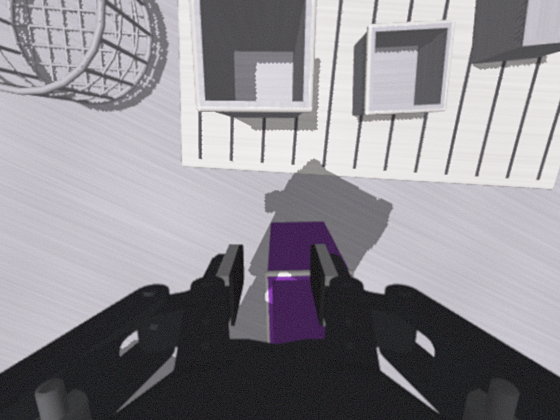

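```bash
python3 - <<'E'
from h import *
X=wray("w6.npz",[(193,2),(316,2),(312,114),(197,110)],.175)
rep(X,"w6.npz")
u=(X[2]-X[3])[:2]; print(np.linalg.norm(u))
cv2.imwrite("pics/w6c.png",cv2.resize(cv2.imread("pics/w6.png")[0:140,160:340],None,fx=4,fy=4))
E
```

```text
[0.4965 0.1461] [0.0595, 0.0716, 0.0619, 0.0733]
[24.  25.6 26.  24.1] 24.950262733995583
near mid in tool [ 0.07571438 -0.01329793] tool yaw 25.93387559690949
0.07325148490832036
```

View pics/w6c.png

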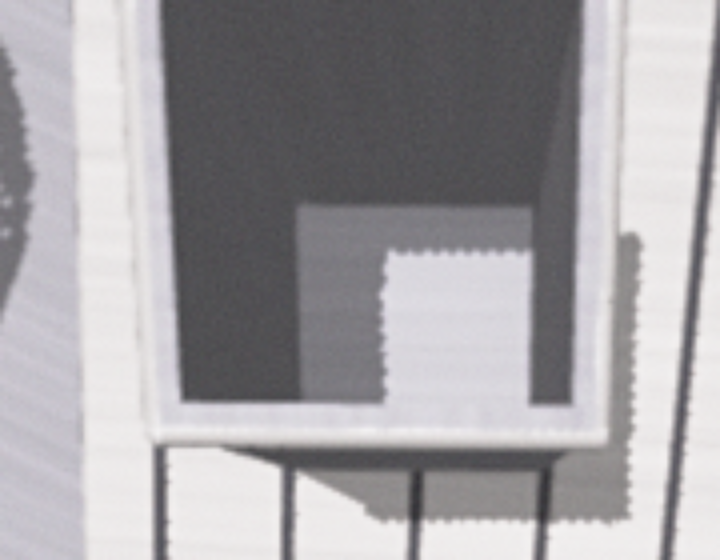

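servo_tool(
  motion=[
    {"slide": [35, -14, 0], "dr": [0, 0, 0]},
    {"slide": [5, 0, 25], "dr": [0, 0, 0]},
    {"slide": [0, 0, 25], "dr": [0, 0, 0]},
    {"slide": [0, 0, 24], "dr": [0, 0, 0]},
    {"slide": [10, 0, 0], "dr": [0, 0, 0]},
    {"slide": [5, 0, 0], "dr": [0, 0, 0]},
    {"slide": [3, 0, 0], "dr": [0, 0, 0]},
    {"slide": [3, 0, 0], "dr": [0, 0, 0]},
  ],
)

```text
t: 7.0
ee_pos: [0.4568, 0.1271, 0.1583]
tcp_rot: [[0.899, 0.437, 0.002], [0.437, -0.899, 0.0], [0.002, 0.001, -1.0]]
force: [-0.4, 1.1, -0.1]
grip_width: 0.402
```

servo_tool(
  motion=[
    {"slide": [3, 0, 0], "dr": [0, 0, 0]},
    {"slide": [4, 0, 0], "dr": [0, 0, 0]},
    {"slide": [4, 0, 0], "dr": [0, 0, 0]},
    {"slide": [4, 0, 0], "dr": [0, 0, 0]},
    {"slide": [4, 0, 0], "dr": [0, 0, 0]},
    {"slide": [4, 0, 0], "dr": [0, 0, 0]},
    {"slide": [4, 0, 0], "dr": [0, 0, 0]},
    {"slide": [4, 0, 0], "dr": [0, 0, 0]},
  ],
)

```text
t: 7.8
ee_pos: [0.4841, 0.1408, 0.1573]
tcp_rot: [[0.9, 0.437, 0.0], [0.437, -0.9, 0.0], [0.0, -0.0, -1.0]]
force: [-1.0, -0.5, 1.1]
grip_width: 0.4
```

```bash
python3 - <<'E'
from workcell import ctrl
import cv2,numpy as np
s=ctrl.get_state();im=ctrl.camera("scene"); cv2.imwrite("pics/s7.png",cv2.resize(im[165:365,140:380,::-1],None,fx=3,fy=3))
print(s['t'],s['ee_pos'],s['force'])
E
```

```text
7.8 [0.48408579 0.14076249 0.15729971] [-0.95441622 -0.49155703  1.12405104]
```

View pics/s7.png

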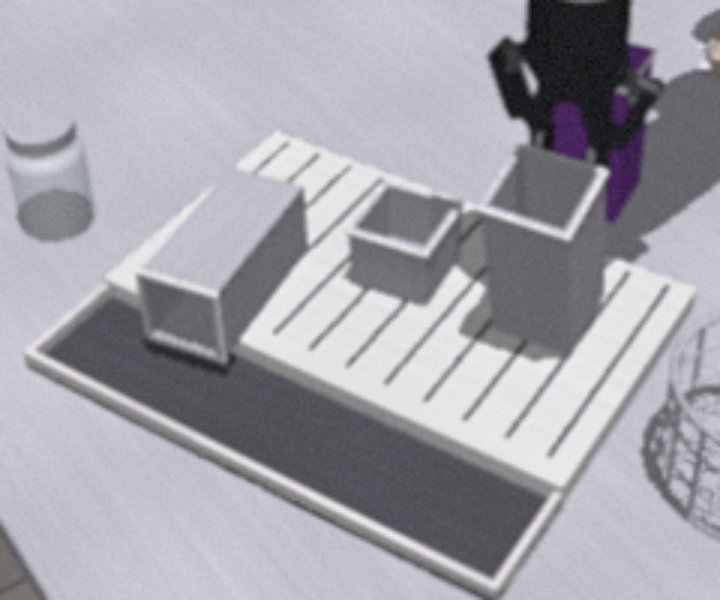

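Left mould's mouth has moved towards the gutter while its foot stays at crop (565,350). Continue.

servo_tool(
  motion=[
    {"slide": [4, 0, 0], "dr": [0, 0, 0]},
    {"slide": [4, 0, 0], "dr": [0, 0, 0]},
    {"slide": [4, 0, 0], "dr": [0, 0, 0]},
    {"slide": [4, 0, 0], "dr": [0, 0, 0]},
    {"slide": [4, 0, 0], "dr": [0, 0, 0]},
    {"slide": [4, 0, 0], "dr": [0, 0, 0]},
    {"slide": [4, 0, 0], "dr": [0, 0, 0]},
    {"slide": [4, 0, 0], "dr": [0, 0, 0]},
  ],
)

```text
t: 8.65
ee_pos: [0.5128, 0.1548, 0.1573]
tcp_rot: [[0.9, 0.437, 0.0], [0.437, -0.9, 0.0], [0.0, -0.0, -1.0]]
force: [0.3, -0.9, 0.0]
grip_width: 0.4
```

servo_tool(
  motion=[
    {"slide": [3, 0, 0], "dr": [0, 0, 0]},
    {"slide": [3, 0, 0], "dr": [0, 0, 0]},
    {"slide": [3, 0, 0], "dr": [0, 0, 0]},
    {"slide": [3, 0, 0], "dr": [0, 0, 0]},
    {"slide": [0, 0, 0], "dr": [0, 0, 0]},
    {"slide": [0, 0, 0], "dr": [0, 0, 0]},
    {"slide": [0, 0, 0], "dr": [0, 0, 0]},
    {"slide": [0, 0, 0], "dr": [0, 0, 0]},
  ],
)

```text
t: 9.45
ee_pos: [0.5233, 0.1598, 0.1573]
tcp_rot: [[0.9, 0.437, -0.0], [0.437, -0.9, -0.0], [-0.0, 0.0, -1.0]]
force: [-1.2, -1.2, -0.5]
grip_width: 0.4
```

```bash
python3 - <<'E'
from workcell import ctrl
import cv2,numpy as np
s=ctrl.get_state();im=ctrl.camera("scene"); cv2.imwrite("pics/s8.png",cv2.resize(im[165:365,140:380,::-1],None,fx=3,fy=3))
print(s['t'],s['ee_pos'],s['force'])
E
```

```text
9.45 [0.52325511 0.15977036 0.15731732] [-1.16462553 -1.20291822 -0.47400437]
```

View pics/s8.png

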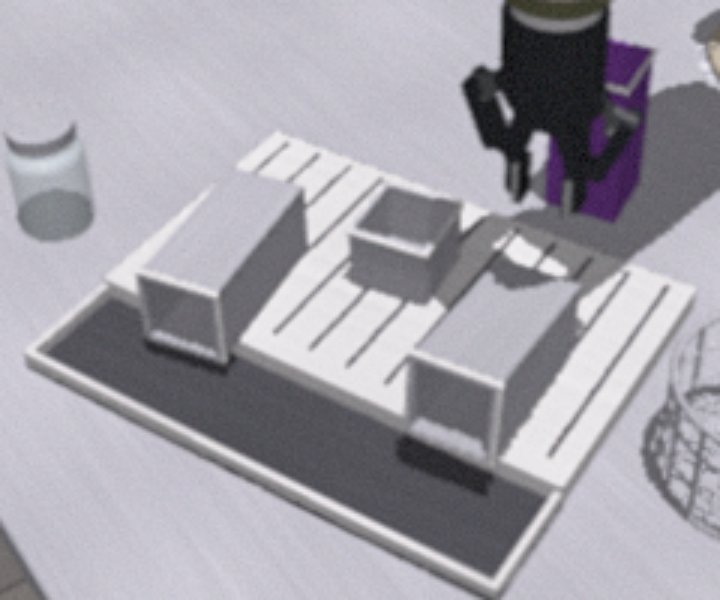

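Both moulds lie with their mouths over the gutter, at crop (185,315) and (455,405). I'll raise the tool clear and check from above.

servo_tool(
  motion=[
    {"slide": [-5, 0, -30], "dr": [0, 0, 0]},
    {"slide": [-10, 20, -40], "dr": [0, 0, 0]},
    {"slide": [-15, 45, 0], "dr": [0, 0, 0]},
    {"slide": [-15, 45, 0], "dr": [0, 0, 0]},
    {"slide": [-15, 45, 0], "dr": [0, 0, 0]},
    {"slide": [-15, 45, 0], "dr": [0, 0, 0]},
    {"slide": [-5, 45, 0], "dr": [0, 0, 0]},
    {"slide": [0, 0, 0], "dr": [0, 0, 0]},
  ],
)

```text
t: 10.3
ee_pos: [0.559, -0.1002, 0.2268]
tcp_rot: [[0.902, 0.432, 0.0], [0.432, -0.902, -0.001], [-0.0, 0.001, -1.0]]
force: [-0.1, 0.8, -0.1]
grip_width: 0.393
```

```bash
python3 - <<'E'
from workcell import ctrl
import cv2,numpy as np
s=ctrl.get_state();im=ctrl.camera("top"); cv2.imwrite("pics/t9.png",cv2.resize(im[105:305,180:400,::-1],None,fx=3,fy=3,interpolation=cv2.INTER_CUBIC))
print(s['t'],s['ee_pos'],s['force'])
E
```

```text
10.3 [ 0.5589716  -0.1002469   0.22677727] [-0.07543017  0.83007493 -0.05158752]
```

View pics/t9.png

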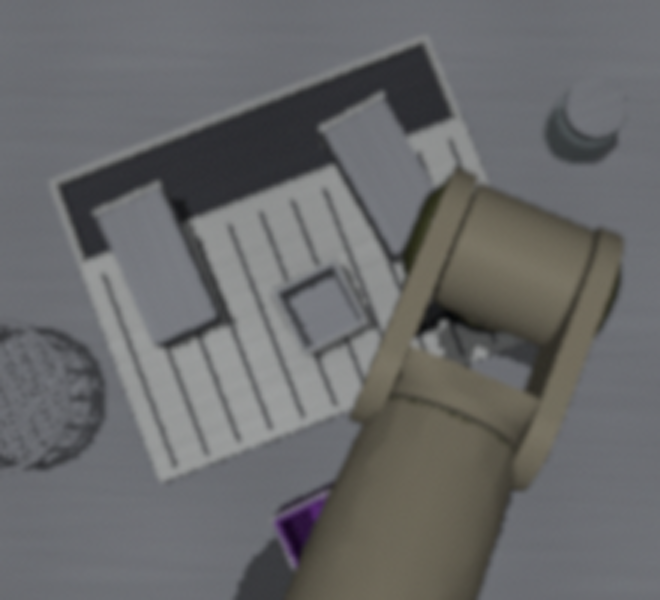

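Low mould (322,308), jar and basket are unmoved. Both mouths clear the deck edge, at (127,197) and (352,110). Handing in.

```bash
python3 -c "
from workcell import ctrl
print(ctrl.hand_in())"
```

```text
the job is handed in; nothing more can be done
None
```

I pushed both tall steel moulds over where they stood, without gripping or lifting them. Each tipped about its far lower edge and lies on its side on the deck with its mouth over the gutter. I handed the job in at about 10.3 s, well inside the 42 s limit.

**Last checks:** The final scene and top pictures show both mouths clear of the deck edge. The low mould, jar and basket are where they started. The purple look-alike shows no sign of having moved, though the arm partly hid it in the last picture. The tool ended about 130 mm above the lying moulds with nothing touching it, and the tool forces I read stayed under 2 N.

**Disagreements:** My first yaw estimate for the right mould was about 2° off the close wrist view, so I used the wrist value before pushing. No check failed.

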